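Vent and unscrew the tight cap of a storage jar

ROBOT

A 7-joint arm with a two-finger parallel gripper is mounted at the origin on a cart in front of the work surface, level with it; the furniture and walls round the work are solid. World frame = base frame: x ahead of the robot, y to its left, z up, the work surface at z = 0. Lengths are in mm, angles in rad, forces in N, time in s.
With the tool pointing down it reaches from about 425 to 875 mm from the base axis. Payload 8.4 kg.
Tool frame: the origin (TCP) lies at the very end of the fingers, on their centre line; the grasp point (between the pads) lies 19 mm behind it; z points along the fingers, y is the line along which they close (so a half turn about z gives the same grasp; the last joint's range is limited). The gripper opens to 85 mm and grips with 20 to 120 N. Pads are 22 mm wide; open, the fingers measure 114 mm over their backs; the gripper's body (76 mm by 85 mm) begins 54 mm behind the grasp point. The pads swing forward as they close: fully open they stand 13 mm farther back than shut.
Start: joints at [1.208, 0.333, 0.04, 1.465, -0.013, 1.343, -0.059], TCP at [169.467, -627.491, 231.308] pointing down, gripper open.
Joint ranges: [-2.58, 2.58], [-0.38, 2.09], [-1.3, 1.39], [0.25, 2.4], [-1.5, 4.64], [0.08, 2.09], [-2.65, 2.65]. Speed limits (rad/s): [2.22, 2.22, 2.79, 2.79, 3.14, 3.14, 3.14].

INTERFACE

Orientations are given as a rotation vector (axis times angle).
In Python, from cell import read_state, capture, camera_params, hand_in, recognise, masks_of gives the robot as it stands.
- The arm moves only by the tool servo_tool, never from a script. Its argument "commands" is a list of rows, each a list of 3 entries, a list of its own where there are three numbers: the closure in counts, from 0 (fully open) to 255 (shut), then the shift along the tool's x, y, z in mm, then the turn, a rotation vector about the tool's x, y, z in rad. A call has 1 to 12 rows; each row shifts and turns the commanded pose from where the row before left it, along the tool's axes as they then stand; what a row does not reach is not made up. A row lasts 1/10 s, in which the tool goes at most 50 mm and 8.59 degrees, less where a joint would pass 70% of its speed; a pose out of reach is approached as far as the arm can. A call is refused whole if a number of a shift passes 50 or a number of a turn 0.15, either way. A call with a gripper value outside its range is refused whole. The fingers move at their own pace and stop on an object; the grip force is fixed at half the most. Time passes only in rows, so rows that do not move let the fingers close. It gives the time, the measured TCP pose, the force, the opening and the grip force at its end, in the units of the state.
- read_state(): the state, without advancing time (a new reading comes with each control period).
- capture(name): name is "scene" or "top" or "wrist"; returns the picture (384x512x3 uint8, red, green, blue); there is no depth.
- camera_params(name): a dict with "fx", "fy", "cx", "cy" (pixels), "k1" (the pictures are not rectified: a ray, as slopes to the right and down, at radius r is drawn at 1 + k1 r^2 times it, then the intrinsics apply), "R" (3x3) and "t" (3): a world point X has camera coordinates R X + t; the wrist camera has in their place "hand_eye" (4x4, takes a point from camera to tool coordinates, whose origin is the TCP and whose axes are the flange's). Camera axes: x right, y down, z forward; pixel columns grow to the right and rows downward; lengths in mm; the calibration is good to about 2 mm. A picture is of the moment at which its call begins: read the wrist's pose just before it. camera_params takes no time and is no camera call.
- hand_in(): hands the job in; it is judged then, once.
Trained networks look in the newest picture that a camera, given by its name, has taken for a name from the list of things; names that differ only in an ending like _2 or _b are one class to them, and where a whole thing is asked for, a point or a joint stands for the part that bears it (a point fixed in the world has none). Each returns a list of dicts, best first, with "confidence" (0 to 1); they miss things now and then, are a little off and sometimes report something else, mostly with a low value. They report only what shows in the picture. A call takes as long as a camera call. They do not tell look-alikes from the thing itself.
- recognise(camera, label): "centre" ([x, y, z] in mm, in the coordinates of the camera as it stood for that picture, good to about 4 mm: the middle of the surface that is visible of it).
- masks_of(camera, label): "mask" (384x512 bool, what is visible of it).
The state is a dict: "time": time; "joint_pos": joint angles; "dq": joint speeds; "joint_efforts": joint torques, N m; "tcp_pos": TCP position; "ee_rot": TCP orientation; "wrist_force": force on the tool from outside, world axes, zero at the start; "wrist_torque": the same for the moment, N m; "grip_width": finger opening in mm; "finger_force": force on a finger pad.
Only numpy, scipy, OpenCV 4.12 (cv2) and the standard library are available. Lean on these libraries where they do the work, as an engineer would, in place of code of your own. Each camera call takes 0.05 s, during which the arm holds its last target. There are 200 camera calls.

TASK

Open the square component jar that stands in the holder on the bench: first press the vent button in the middle of its cap fully down and let it spring back, then unscrew the tight cap (anticlockwise, until its raised pointer meets the raised mark on the jar's corner and the threads let go) while the jar stays seated in the holder. Lift the cap straight off and finish while still holding it level in the gripper, just above the jar's mouth (its lower edge clear of the mouth by one to three centimetres) and centred over it; do not put it down or let go, and leave the things around the jar where they are.

Things in the scene. Friction and masses are not known exactly. Their poses are not given: they have to be found in the camera images.
- holder: Square grey holder fixed to the bench: flange 112x112x5 mm, walls 82x82 mm outside, 72x72 mm inside, 30 mm high. It braces the jar against turning. Origin: centre of the underside, on the bench; its inner floor is 5 mm above the origin. x, y along its sides, z up.
- jar: White jar standing loose in the holder, 0.5 to 0.75 kg: square body 70x70 mm, 52 mm high, then a round neck 43 mm across with three sloping thread ledges outside. Origin: centre of its underside; x, y along its sides, z up. Its flat shoulder is 18 mm below the cap's lower edge.
- jar_mouth (a point): Centre of the jar's mouth, at the top of the springy sealing ring, 88 mm above the jar's underside (with the cap off the ring springs up 3 mm more). Axes as the jar's.
- cap_center (a point): Centre (half-way up) of the round grey screw cap, 62 mm across, 24 mm high, top 6 mm thick, 0.12 kg; screwed on it is 82 mm above the jar's underside. z up, x along the white raised pointer on its top. Tight, about 0.2 to 0.4 N m; unscrews anticlockwise from above by 0.8 to 1.2 rad (x starts 0.03 to 0.4 rad clockwise of the jar's x), climbing 1.7 mm per rad.
- jar_mark (a point): Small dark raised mark, 11x7 mm, on the jar's shoulder at the corner between its +x and +y sides (45 degrees from the jar's x axis). The thread is free when the cap's pointer points at this corner, give or take about 12 degrees; a stop ends the turn about 15 degrees past it, still free.
- vent_top (a point): Centre of the top face of the round black vent button in the middle of the cap, 18 mm in diameter; it stands 9 mm above the cap's top (21 mm above the cap's centre) and moves straight down.
- vent_button (a joint): Travel of the vent button in m: 0 released, 0.004 fully down. Its spring needs about 1.5 N to start and 4 N when fully down, and returns it.
- lug_jar: Bystander: small round jar with a screw lid, 58 mm wide, 72 mm high, beside the holder. Origin: centre of the underside. Leave it.
- contactor: Bystander: black round contactor on a square foot, 60x70x74 mm. Origin: centre of the underside. Leave it.
- tape_black: Bystander: roll of black tape lying flat, 74 mm wide, 19 mm high. Origin: centre of the underside. Leave it.
- cap: The same cap; origin at the centre of its lower edge, 12 mm below its centre, same axes.
Mind the look-alikes: they are no part of the job. There is more than one size of the jar; the one meant has the size given above.

How it is judged (in metres and radians):
On the way, in this order (a step that is already met when the one before it is completed fails the run):
1. the vent button is pressed fully down, the cap still screwed on (value of joint vent_button above 0.0032 m and z of cap_center in the frame of jar below 0.088 m), for 0.05 s.
2. the vent button has sprung back, the cap still screwed on (value of joint vent_button below 0.001 m and z of cap_center in the frame of jar below 0.088 m), for 0.1 s.
3. the cap is turned until its thread is free, the jar seated and the cap not yet lifted (angle between the x axis of cap_center and the x axis of jar, either way round above 0.54 rad and z of cap_center in the frame of jar below 0.088 m and z of jar in the frame of holder below 0.009 m and angle between jar's own z axis and vertical below 0.1 rad), for 0.05 s.
At the end, for the whole second after the job is handed in: Cap held still in the fingers, level within 0.2 rad, clear of jar and holder, its lower edge 6 to 45 mm above the jar mouth point and centred within 15 mm; vent button out; jar upright, seated within 4 mm of the holder floor; bystanders within 25 mm of their starts (z of cap_center in the frame of jar_mouth between 0.018 and 0.057 m and horizontal distance between cap_center and jar_mouth below 0.015 m and angle between cap_center's own z axis and vertical below 0.2 rad and contact force between the fingers and cap above 2 N and contact force between cap and jar below 0.05 N and contact force between cap and holder below 0.05 N and linear speed of cap below 0.02 m/s and value of joint vent_button below 0.001 m and z of jar in the frame of holder below 0.009 m and angle between jar's own z axis and vertical below 0.1 rad and distance of each of lug_jar, contactor, tape_black from where it was at the start of the episode below 0.025 m); the arm keeps its last pose, push and grip.
It fails at once if the jar is lifted out of its seat by more than 8 mm (z of jar in the frame of holder above 0.013 m).
It fails at once if a bystander is shifted by more than 25 mm (distance of any of lug_jar, contactor, tape_black from where it was at the start of the episode above 0.025 m).
It also fails if it takes over 40 s, if anything falls off the work surface, if the arm or the gripper's body presses on something with over 40 N, if the wrist force passes 120 N, or if a joint passes its speed limit or range.

## Working session

There is one attempt and no reset: what is moved stays moved. The work goes in short steps, Python scripts to look and compute and a tool call to move; the robot and the scene stay as the last step left them, time stands still between calls to the robot, and variables do not carry over. Pictures are saved under pics/ and viewed, at most 10 in all, crops included, and the job is handed in when it is done.

Besides the shell and the picture viewer there is one more tool, called after ">>>" as name(argument=value, ...) on one line, values as JSON. servo_tool: Moves the arm, as the interface text tells. Its arguments: {"type":"object","properties":{"commands":{"type":"array","items":{"type":"array"}}},"required":["commands"]}

```bash
ls; mkdir -p pics; cat > h.py <<'E'
import numpy as np, cv2
from scipy.spatial.transform import Rotation as Ro
from cell import *
def save(n,f):
    im=capture(n); cv2.imwrite('pics/'+f,im[:,:,::-1]); return im
def pose():
    s=read_state(); T=np.eye(4); T[:3,:3]=Ro.from_rotvec(s['ee_rot']).as_matrix(); T[:3,3]=s['tcp_pos']; return T
def toworld(n,c,T=None):
    p=camera_params(n)
    if n=='wrist': return (T@np.array(p['hand_eye'])@np.r_[c,1])[:3]
    return np.array(p['R']).T@(np.array(c)-np.array(p['t']))
def ray(n,uv,z,T=None):
    "pixel -> world point at height z"
    p=camera_params(n); d=np.array([(uv[0]-p['cx'])/p['fx'],(uv[1]-p['cy'])/p['fy']]); x=d.copy()
    for _ in range(10): x=d/(1+p['k1']*(x@x))
    o=toworld(n,np.zeros(3),T); q=toworld(n,np.r_[x,1],T)-o
    return o+q*(z-o[2])/q[2]
E
python3 - <<'E'
from h import *
ims=[]
for n in ('scene','top','wrist'):
    T=pose(); im=save(n,n+'0.png')
    if n!='wrist': print(n, toworld(n,np.zeros(3)))
    for l in ('holder','jar','cap','vent_top','jar_mark','lug_jar','contactor','tape_black'):
        for r in recognise(n,l): print(n,l,round(r['confidence'],2),np.round(toworld(n,r['centre'],T)))
print(pose(),read_state()['time'])
E
```

```text
pics
scene [  47.60407346  720.36380291 1048.80369026]
scene holder 0.58 [487. 115.  10.]
scene holder 0.38 [515.  93. 105.]
scene jar 0.94 [554. 427.  73.]
scene jar 0.9 [501. 109.  54.]
scene jar 0.62 [374. 412.  74.]
scene cap 0.65 [513.  92. 102.]
scene jar_mark 0.86 [499. 108.  54.]
scene jar_mark 0.64 [370. 413.  74.]
scene jar_mark 0.58 [553. 425.  73.]
scene jar_mark 0.33 [550. 253.  65.]
scene lug_jar 0.55 [550. 254.  67.]
scene tape_black 0.59 [486. -56.  23.]
top [ 430.08865209  153.21758551 1234.25914174]
top holder 0.61 [511.  91.   7.]
top holder 0.54 [495.  98.  53.]
top jar 0.66 [571. 399.  77.]
top jar 0.65 [388. 383.  78.]
top jar 0.59 [500.  99.  57.]
top cap 0.86 [514.  86.  97.]
top jar_mark 0.94 [385. 389.  76.]
top jar_mark 0.64 [565. 405.  73.]
top jar_mark 0.52 [500. 104.  54.]
top lug_jar 0.58 [558. 250.  69.]
top contactor 0.78 [678.  72.  61.]
top tape_black 0.64 [480. -58.  23.]
[[ 9.65404025e-01  2.60758639e-01 -1.43936699e-05  1.69484345e+02]
 [ 2.60758639e-01 -9.65404023e-01  6.88069075e-05 -6.27488015e+02]
 [ 4.04628875e-06 -7.01797392e-05 -9.99999998e-01  2.31272277e+02]
 [ 0.00000000e+00  0.00000000e+00  0.00000000e+00  1.00000000e+00]] 1.35
```

View pics/top0.png

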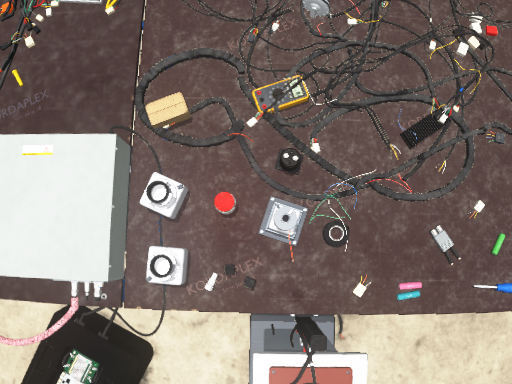

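View pics/scene0.png

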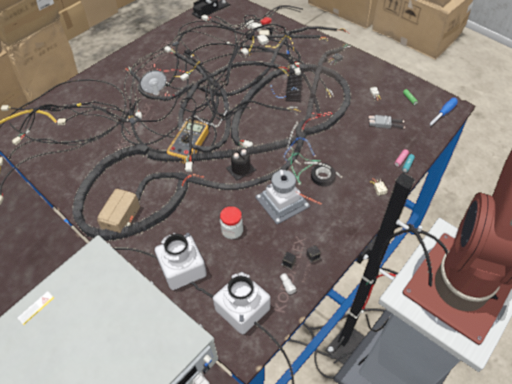

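>>> servo_tool(commands=[[0,[35.6,-24.2,0],[0,0,0]],[0,[35.6,-24.2,0],[0,0,0]],[0,[35.6,-24.2,0],[0,0,0]],[0,[35.6,-24.2,0],[0,0,0]],[0,[35.6,-24.2,0],[0,0,0]],[0,[35.6,-24.2,0],[0,0,0]],[0,[35.6,-24.2,0],[0,0,0]],[0,[35.6,-24.2,0],[0,0,0]],[0,[35.6,-24.2,0],[0,0,0]],[0,[35.6,-24.2,0],[0,0,0]]])

```text
time: 2.35
tcp_pos: [451.0, -299.6, 231.6]
ee_rot: [3.114, 0.413, 0.001]
wrist_force: [0.5, -0.8, 0.2]
grip_width: 85.3
finger_force: 0.0
```

>>> servo_tool(commands=[[0,[15.4,-35.7,-5],[0,0,0]],[0,[15.4,-35.7,-5],[0,0,0]],[0,[15.4,-35.7,-5],[0,0,0]],[0,[15.4,-35.7,-5],[0,0,0]],[0,[15.4,-35.7,-5],[0,0,0]],[0,[15.4,-35.7,0],[0,0,0]],[0,[15.4,-35.7,0],[0,0,0]],[0,[15.4,-35.7,0],[0,0,0]],[0,[15.4,-35.7,0],[0,0,0]],[0,[15.4,-35.7,0],[0,0,0]],[0,[0,0,0],[0,0,0]]])

```text
time: 3.45
tcp_pos: [505.4, 89.8, 256.8]
ee_rot: [-3.11, -0.425, -0.002]
wrist_force: [-0.4, 0.0, 0.3]
grip_width: 85.4
finger_force: 0.0
```

>>> servo_tool(commands=[[0,[0,0,0],[0,0,-0.1]],[0,[0,0,0],[0,0,-0.1]],[0,[0,0,0],[0,0,-0.1]],[0,[0,0,0],[0,0,-0.1]],[0,[0,0,0],[0,0,-0.1]],[0,[0,0,0],[0,0,-0.1]],[0,[0,0,0],[0,0,-0.1]],[0,[0,0,0],[0,0,-0.1]],[0,[0,0,0],[0,0,-0.1]],[0,[0,0,0],[0,0,-0.1]],[0,[0,0,0],[0,0,0]]])

```text
time: 4.55
tcp_pos: [505.7, 83.1, 256.4]
ee_rot: [2.534, 1.857, -0.0]
wrist_force: [0.6, 0.4, -0.7]
grip_width: 85.4
finger_force: 0.0
```

```bash
python3 - <<'E'
from h import *
T=pose(); im=save('wrist','w1.png')
print(np.round(T,3)); s=read_state(); print(s['time'],np.round(s['joint_pos'],2),s['wrist_force'],np.round(camera_params('wrist')['hand_eye'],2),s['grip_width'])
for l in ('holder','jar','cap','vent_top','jar_mark'):
    for r in recognise('wrist',l): print(l,round(r['confidence'],2),np.round(toworld('wrist',r['centre'],T)))
E
```

```text
[[ 3.01000e-01  9.54000e-01  0.00000e+00  5.05684e+02]
 [ 9.54000e-01 -3.01000e-01 -0.00000e+00  8.31430e+01]
 [-0.00000e+00  0.00000e+00 -1.00000e+00  2.56394e+02]
 [ 0.00000e+00  0.00000e+00  0.00000e+00  1.00000e+00]]
4.6 [ 0.38  0.08 -0.66  1.73  0.05  1.35 -0.6 ] [-0.21158593  1.14371066 -0.23512332] [[ 0.0000e+00 -9.6000e-01 -2.9000e-01  7.6380e+01]
 [ 1.0000e+00  0.0000e+00 -0.0000e+00 -5.0000e-02]
 [ 0.0000e+00 -2.9000e-01  9.6000e-01 -1.4382e+02]
 [ 0.0000e+00  0.0000e+00  0.0000e+00  1.0000e+00]] 85.73576081399497
holder 0.84 [526. 118.  10.]
jar 0.68 [522. 118.  58.]
cap 0.7 [517.  88. 103.]
vent_top 0.65 [518.  84. 108.]
jar_mark 0.89 [524. 113.  59.]
```

View pics/w1.png

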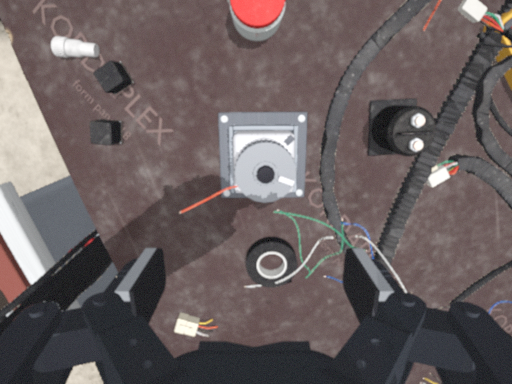

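```bash
python3 - <<'E'
from h import *
T=pose()
T[:3,3]=[505.684,83.143,256.394]
P={}
for n,uv,z in [('button',(265,174.5),108),('ptr_tip',(294,184),100),('ptr_in',(281,179),100),('mark',(290.5,141),58),('f1',(220,113),5),('f2',(307,113),5)]:
    P[n]=ray('wrist',uv,z,T); print(n,np.round(P[n],1))
a=lambda v:np.arctan2(v[1],v[0])
c=P['button']
print('mark ang',a(P['mark']-c),'ptr',a(P['ptr_tip']-P['ptr_in']),a(P['ptr_tip']-c),'flange edge',a(P['f2']-P['f1']),'tooly',a(T[:3,1]))
print(np.linalg.norm(P['mark']-c),np.linalg.norm(P['f2']-P['f1']))
for n in('top','scene'):
    m=masks_of(n,'vent_top')
    for r in m:
        ys,xs=np.nonzero(r['mask']); print(n,r['confidence'],xs.mean(),ys.mean(),len(xs),ray(n,(xs.mean(),ys.mean()),108))
print(T[:3,:2].T@(c-T[:3,3]), read_state()['tcp_pos'])
E
```

```text
button [518.   86.5 108. ]
ptr_tip [542.7  66.4 100. ]
ptr_in [531.7  75.4 100. ]
mark [554.2 102.5  58. ]
f1 [483.8 154.4   5. ]
f2 [587.3 121.6   5. ]
mark ang 0.41560398344530325 ptr -0.6804376570982151 -0.6836028205512108 flange edge -0.3065744327621664 tooly -0.3085519161494677
63.7512885633469 108.54199657301055
scene 0.41 240.29577464788733 163.86267605633802 568 [635.96730769 123.75569347 108.        ]
[ 6.97117353 10.69870535] [505.64563073  83.76848465 256.34138073]
```

>>> servo_tool(commands=[[255,[3,5.5,20],[0,0,0]],[255,[3,6,30],[0,0,0]],[255,[0,0,30],[0,0,0]],[255,[0,0,25],[0,0,0]],[255,[0,0,15],[0,0,0]],[255,[0,0,10],[0,0,0]],[255,[0,0,0],[0,0,0]],[255,[0,0,0],[0,0,0]],[255,[0,0,0],[0,0,0]]])

```text
time: 5.85
tcp_pos: [519.2, 86.2, 127.5]
ee_rot: [2.534, 1.855, 0.003]
wrist_force: [0.5, 0.3, 0.2]
grip_width: -0.2
finger_force: 0.0
```

```bash
python3 - <<'E'
from h import *
s=read_state(); print(s['time'],s['tcp_pos'],s['grip_width'],s['wrist_force'],np.round(s['joint_pos'],2))
T=pose(); im=capture('wrist'); cv2.imwrite('pics/w2.png',im[:,:,::-1])
E
```

```text
5.85 [519.20766032  86.18653134 127.52634385] -0.1589732814600062 [0.51443103 0.30450926 0.24217776] [ 0.34  0.23 -0.66  1.87  0.15  1.1  -0.68]
```

View pics/w2.png

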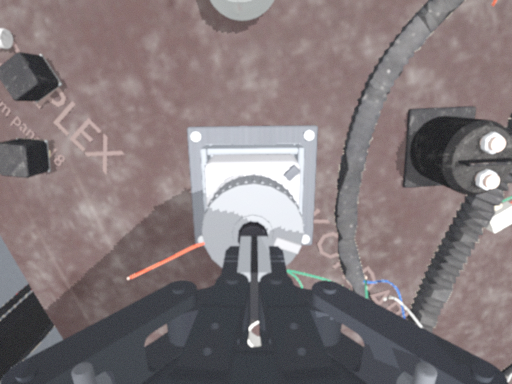

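>>> servo_tool(commands=[[255,[0,0,10],[0,0,0]],[255,[0,0,7],[0,0,0]],[255,[0,0,2],[0,0,0]],[255,[0,0,1],[0,0,0]],[255,[0,0,0],[0,0,0]]])

```text
time: 6.4
tcp_pos: [518.2, 85.8, 106.3]
ee_rot: [-2.535, -1.855, 0.001]
wrist_force: [-2.8, -2.1, 3.6]
grip_width: -0.1
finger_force: 1.4
```

>>> servo_tool(commands=[[255,[0,0,1],[0,0,0]],[255,[0,0,1],[0,0,0]],[255,[0,0,0],[0,0,0]]])

```text
time: 6.7
tcp_pos: [518.3, 85.9, 104.7]
ee_rot: [2.535, 1.855, -0.001]
wrist_force: [-3.4, -2.6, 6.7]
grip_width: -0.1
finger_force: 3.3
```

>>> servo_tool(commands=[[255,[0,0,1],[0,0,0]],[255,[0,0,0.5],[0,0,0]],[255,[0,0,0],[0,0,0]]])

```text
time: 7.0
tcp_pos: [518.6, 86.0, 104.4]
ee_rot: [2.534, 1.855, -0.0]
wrist_force: [-8.8, -2.9, 19.6]
grip_width: 0.2
finger_force: 9.8
```

>>> servo_tool(commands=[[255,[0,0,-5],[0,0,0]],[255,[0,0,-15],[0,0,0]],[0,[0,0,-25],[0,0,0]],[0,[0,0,0],[0,0,0]],[0,[0,0,0],[0,0,0]],[0,[0,0,0],[0,0,0]],[0,[0,0,0],[0,0,0]],[0,[0,0,0],[0,0,0]],[0,[0,0,0],[0,0,0]],[0,[0,0,0],[0,0,0]]])

```text
time: 8.0
tcp_pos: [518.3, 86.0, 147.6]
ee_rot: [-2.535, -1.856, 0.0]
wrist_force: [0.2, -1.0, 0.0]
grip_width: 85.2
finger_force: 0.0
```

```bash
python3 - <<'E'
from h import *
T=pose(); im=save('wrist','w3.png'); print(T[:3,3],read_state()['grip_width'])
for l in ('cap','vent_top'):
    for r in recognise('wrist',l): print(l,round(r['confidence'],2),np.round(toworld('wrist',r['centre'],T)))
E
```

```text
[518.32203356  86.03638084 147.61549494] 85.18755626759337
cap 0.91 [519.  92. 103.]
vent_top 0.84 [518.  86. 108.]
```

View pics/w3.png

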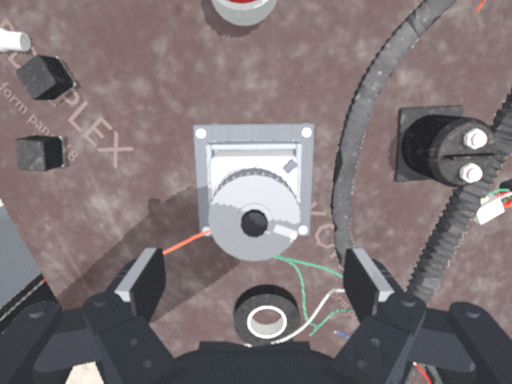

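The button is out again at (254,222), midway between the fingers; cap and mark (290,166) are unmoved. I'll go down and grip.

>>> servo_tool(commands=[[0,[0,0,20],[0,0,0]],[0,[0,0,25],[0,0,0]],[0,[0,0,20],[0,0,0]],[0,[0,0,12.5],[0,0,0]],[0,[0,0,0],[0,0,0]],[255,[0,0,0],[0,0,0]],[255,[0,0,0],[0,0,0]],[255,[0,0,0],[0,0,0]],[255,[0,0,0],[0,0,0]],[255,[0,0,0],[0,0,0]],[255,[0,0,0],[0,0,0]]])

```text
time: 9.25
tcp_pos: [518.7, 86.4, 71.9]
ee_rot: [2.534, 1.855, 0.001]
wrist_force: [-4.4, -0.1, 7.5]
grip_width: 60.7
finger_force: 63.1
```

>>> servo_tool(commands=[[255,[0,0,-0.7],[0,0,-0.08]],[255,[0,0,-0.15],[0,0,-0.08]],[255,[0,0,-0.15],[0,0,-0.08]],[255,[0,0,-0.15],[0,0,-0.08]],[255,[0,0,0],[0,0,0]]])

```text
time: 9.75
tcp_pos: [518.5, 86.5, 72.5]
ee_rot: [2.205, 2.237, 0.001]
wrist_force: [-3.2, 2.2, 4.7]
grip_width: 61.0
finger_force: 66.3
```

```bash
python3 - <<'E'
from h import *
s=read_state(); T=pose(); print(s['wrist_force'],s['wrist_torque'],s['tcp_pos'],np.arctan2(T[1,0],T[0,0]),np.round(s['joint_pos'],2))
E
```

```text
[-3.24805671  2.16415032  4.65652313] [0.43371442 0.9007427  0.08928355] [518.54431851  86.50301846  72.49290445] 1.585018544708765 [ 0.36  0.31 -0.7   1.92  0.23  1.   -0.42]
```

>>> servo_tool(commands=[[255,[0,0,-0.15],[0,0,-0.08]],[255,[0,0,-0.15],[0,0,-0.08]],[255,[0,0,-0.15],[0,0,-0.08]],[255,[0,0,-0.15],[0,0,-0.08]],[255,[0,0,-0.15],[0,0,-0.08]],[255,[0,0,-0.15],[0,0,-0.08]],[255,[0,0,-0.15],[0,0,-0.08]],[255,[0,0,-0.15],[0,0,-0.08]],[255,[0,0,-0.15],[0,0,-0.08]],[255,[0,0,-0.15],[0,0,-0.08]],[255,[0,0,0],[0,0,0]]])

```text
time: 10.85
tcp_pos: [517.7, 86.1, 74.1]
ee_rot: [-1.161, -2.918, 0.002]
wrist_force: [-10.6, -0.7, 14.1]
grip_width: 61.0
finger_force: 67.2
```

```bash
python3 - <<'E'
from h import *
s=read_state(); T=pose(); print(s['wrist_force'],s['wrist_torque'],s['tcp_pos'],np.arctan2(T[1,0],T[0,0]),np.round(s['joint_pos'],2))
im=save('wrist','w4.png')
E
```

```text
[-10.57786808  -0.72765039  14.14584324] [-0.09037688  2.12690437  0.04514555] [517.72109653  86.12673344  74.13006437] 2.3841774504539024 [ 0.48  0.34 -0.83  1.91  0.29  1.02  0.33]
```

View pics/w4.png

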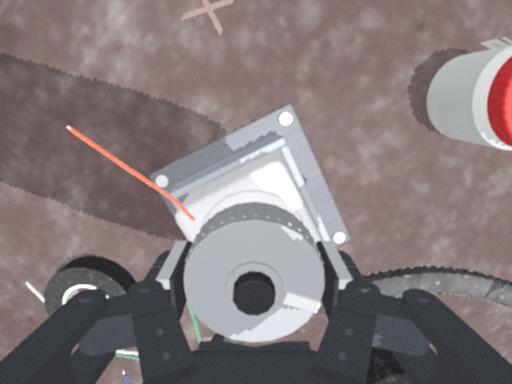

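>>> servo_tool(commands=[[255,[0,0,-0.5],[0,0,-0.08]],[255,[0,0,-1],[0,0,0]],[255,[0,0,-1],[0,0,0]],[255,[0,0,-1],[0,0,0]],[255,[0,0,0],[0,0,0]]])

```text
time: 11.4
tcp_pos: [518.4, 85.9, 76.6]
ee_rot: [1.046, 2.962, -0.0]
wrist_force: [-2.1, 0.0, -1.3]
grip_width: 60.7
finger_force: 65.6
```

>>> servo_tool(commands=[[255,[0,0,-2],[0,0,0]],[255,[0,0,-2],[0,0,0]],[255,[0,0,-3],[0,0,0]],[255,[0,0,0],[0,0,0]]])

```text
time: 11.8
tcp_pos: [519.3, 86.2, 84.3]
ee_rot: [1.044, 2.961, 0.001]
wrist_force: [-0.6, -0.2, -1.6]
grip_width: 60.9
finger_force: 65.7
```

Only the cap's weight is felt, so the jar stays.

>>> servo_tool(commands=[[255,[0,0,-5],[0,0,0]],[255,[0,0,-5],[0,0,0]],[255,[0,0,-5],[0,0,0]],[255,[0,0,-5],[0,0,0]],[255,[0,0,-4],[0,0,0]],[255,[0,0,-3],[0,0,0]],[255,[0,0,0],[0,0,0]],[255,[0,0,0],[0,0,0]],[255,[0,0,0],[0,0,0]]])

```text
time: 12.7
tcp_pos: [518.3, 85.9, 110.2]
ee_rot: [-1.044, -2.963, 0.0]
wrist_force: [0.2, -0.3, -1.3]
grip_width: 60.6
finger_force: 65.6
```

```bash
python3 - <<'E'
from h import *
im=save('scene','s5.png'); cv2.imwrite('pics/s5c.png',cv2.resize(im[120:260,200:400,::-1],None,fx=4,fy=4,interpolation=2))
s=read_state(); print(s['time'],s['wrist_force'],s['tcp_pos'],np.abs(s['dq']).max())
E
```

```text
12.75 [-0.9175112  -0.56161591 -1.79189268] [518.27858247  85.97698452 110.26212346] 0.0018080141541917823
```

View pics/s5c.png

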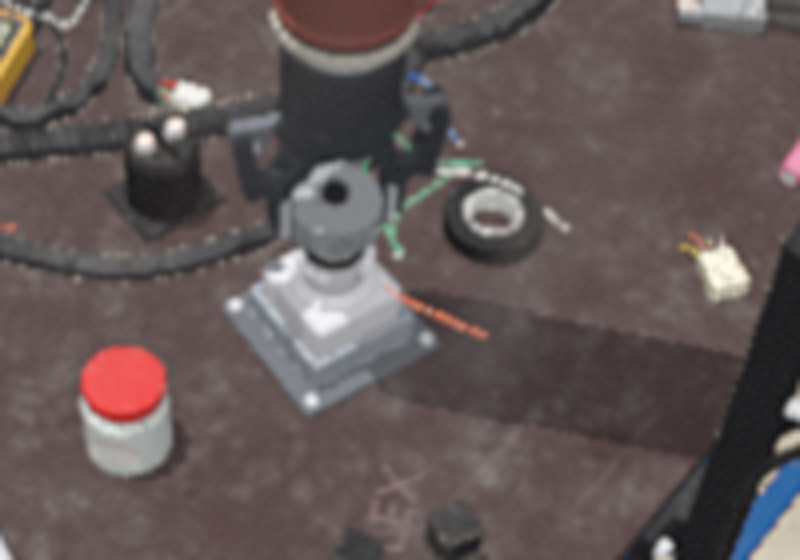

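The cap is held level over the jar's exposed neck (crop ~(335,245)). The jar is seated and the bystanders haven't moved.

```bash
python3 -c "
from cell import *
print(hand_in())"
```

```text
the job is handed in; nothing more can be done
None
```

The vent button was pressed down and sprang back, the cap was unscrewed and is now held level about 20 mm above the jar's mouth, and the job is handed in; the hand-in gave no verdict.

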